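Present a cheese slab to the inspection camera

TASK

Start the inspection station by pressing its black palm plunger all the way down against its spring. Then pick up the tall grey cheese slab and hold it upright in the air in front of the camera: centred over the ring on the base plate, the middle of the slab level with the lens, and one of its narrow sides square to the lens. Finish while still holding it there motionless; leave the other cheeses where they stand.

Things in the scene. Friction and masses are not known exactly. Their poses are not given: they have to be found in the camera images.
- grey_slab: The only tall cheese: a standing grey slab, 58 mm (x) by 88 mm (y) by 155 mm high, 0.4 to 0.85 kg. Origin at the centre of its underside (solid from -30 to 28 mm in x), z up. Narrow sides face its +y and -y, wide sides +x and -x. Best grasped near the top across the 58 mm, fingers on the wide sides. In one of three places left of the station; lower white cheeses stand in the others.
- slab_mid (a point): The middle of the grey slab, 77.5 mm above its underside.
- station: Inspection station, fixed: wooden base plate 275 x 84 x 6 mm, a dark ring 64 mm across near its robot-side end; at the other end a post (246 mm high) with a small grey camera, 62 mm wide, looking back over the ring. Origin on the counter below the ring's centre; x runs along the plate from ring to camera (it looks along -x), y across the plate, z up.
- focus (a point): The point in the air where the middle of the slab belongs: straight above the ring, 210 mm above the counter, at lens height, 160 mm in front of the lens. Same axes as the station.
- lens (a point): Centre of the lens's front glass (lens barrel 40 mm across), 210 mm above the counter; it looks along the station's -x.
- plunger_box: Housing of the start plunger, fixed on the counter at the right: grey, 70 x 70 x 32 mm; origin at the centre of its underside. The plunger stands upright in its middle.
- plunger_top (a point): Top centre of the plunger's black mushroom cap (42 mm across), 62 mm above the counter when up, 46 mm when fully down. Press it straight down.
- plunger (a joint): How far the plunger is pressed, m: 0 up, 0.016 fully down at a hard stop. Spring: 3 N to start it, about 8 N at the stop; it springs back when let go.
- white_drum: Bystander: upright round white cheese, 98 mm across, 67 mm high; origin at the centre of its underside. In one of the same three places.
- white_brick: Bystander: white rounded cheese brick of 62 mm; origin at the centre of its underside. In one of the same three places.
- white_half: Bystander: half of a white disc cheese, 127 x 64 x 50 mm; origin at the centre of its underside. Behind, left of the camera.
- pale_cube: Bystander: pale tasting cube of 50 mm, at the left behind; origin at the centre of its underside.
Not all that is in view belongs to the job. Leave any turquoise look-alike of the grey_slab alone.

How it is judged (in metres and radians):
On the way, in this order (a step that is already met when the one before it is completed fails the run):
1. the plunger is pressed fully down (at least 14 of its 16 mm) (value of joint plunger above 0.014 m), for 0.1 s.
2. then the grey slab is lifted off the counter in the fingers (height (world z) of grey_slab above 0.03 m and contact force between the fingers and grey_slab above 2 N), for 0.2 s.
At the end, for the whole second after the job is handed in: The fingers hold the grey slab still in the air, its middle within 25 mm of the focus point along each station axis, upright within 10 degrees, a narrow side square to the lens within 10 degrees, not touching the station; every other cheese within 30 mm of where it stood (x of slab_mid in the frame of focus between -0.025 and 0.025 m and y of slab_mid in the frame of focus between -0.025 and 0.025 m and z of slab_mid in the frame of focus between -0.025 and 0.025 m and angle between grey_slab's own z axis and vertical below 0.17 rad and angle between the y axis of grey_slab and the x axis of station, either way round below 0.17 rad and contact force between the fingers and grey_slab above 2 N and contact force between grey_slab and station below 0.1 N and linear speed of grey_slab below 0.03 m/s and angular speed of grey_slab below 0.2 rad/s and distance of each of white_drum, white_brick, white_half, pale_cube from where it was at the start of the episode below 0.03 m); the arm keeps its last pose, push and grip.
It fails at once if another cheese is shifted by more than 30 mm (distance of any of white_drum, white_brick, white_half, pale_cube from where it was at the start of the episode above 0.03 m).
It also fails if it takes over 42 s, if anything falls off the work surface, if the arm or the gripper's body presses on something with over 40 N, if the wrist force passes 120 N, or if a joint passes its speed limit or range.

ROBOT

A 6-joint arm with a two-finger parallel gripper is mounted at the origin on the work surface; the furniture and walls round the work are solid. World frame = base frame: x ahead of the robot, y to its left, z up, the work surface at z = 0. Lengths are in mm, angles in rad, forces in N, time in s.
With the tool pointing down it reaches from about 350 to 1000 mm from the base axis. Payload 7.1 kg.
Tool frame: the origin (TCP) lies at the very end of the fingers, on their centre line; the grasp point (between the pads) lies 19 mm behind it; y points along the fingers, z is the direction in which the jaws open and shut, and the axes are right-handed (so a half turn about y gives the same grasp; the last joint's range is limited). The gripper opens to 85 mm and grips with 20 to 120 N. Pads are 22 mm wide; open, the fingers measure 114 mm over their backs; the gripper's body (76 mm by 85 mm) begins 54 mm behind the grasp point. The pads swing forward as they close: fully open they stand 13 mm farther back than shut.
Start: joints at [1.322, 0.423, 1.63, -0, 1.089, -0.019], TCP at [142.333, 608.561, 231.319] pointing down, gripper open.
Joint ranges: [-3, 3], [-0.9, 2.11], [0.09, 2.58], [-1.31, 4.45], [0.11, 2.69], [-2.54, 2.54]. Speed limits (rad/s): [2.39, 2.39, 3.01, 3.14, 3.14, 3.14].

INTERFACE

Orientations are given as [roll, pitch, yaw] about the fixed x, y, z axes, in that order (R = Rz(yaw) Ry(pitch) Rx(roll)).
In Python, from workcell import env gives the robot as it stands.
- The arm moves only by the shell command python3 -m inch 'ROWS' [FORCE]. ROWS is JSON, a list of rows, each a list of 7 numbers: the turn, a rotation vector about the tool's x, y, z in degrees, then the shift along the tool's x, y, z in m, then the opening in per cent of the stroke, from 0 (shut) to 100 (fully open). A call has 1 to 20 rows; each row is the pose to reach, as a shift and turn from the pose commanded when the call began, along the tool's axes at that moment; what a row does not reach only later rows make up. A row lasts 1/12 s, in which the tool goes at most 41.7 mm and 7.16 degrees, less where a joint would pass 70% of its speed; a pose out of reach is approached as far as the arm can. A call with a gripper value outside its range is refused whole. The fingers move at their own pace and stop on an object; FORCE is the grip in N (left out, the last holds). Time passes only in rows, so rows that repeat a pose let the fingers close. It gives the time, the measured TCP pose, the force and the opening at its end, in the units of the state.
- env.observe(): the state, without advancing time (a new reading comes with each control period).
- env.snapshot(name): name is "scene" or "top" or "wrist"; returns (picture, depth): 480x640x3 uint8, red, green, blue; 480x640 float32, mm along the optical axis (not along the pixel's ray), 0 where there is no reading.
- env.get_calibration(name): a dict with "camera_matrix" (3x3 intrinsics, pixels), "R" (3x3) and "t" (3): a world point X has camera coordinates R X + t. Camera axes: x right, y down, z forward; pixel columns grow to the right and rows downward; lengths in mm; the calibration is good to about 2 mm. A picture is of the moment at which its call begins: read the wrist's pose just before it. get_calibration takes no time and is no camera call; for the wrist camera it gives the pose at the moment of the call.
- env.sign_off(): hands the job in, once; it reports no verdict.
The state is a dict: "time_s": time; "qpos": joint angles; "dq": joint speeds; "tau": joint torques, N m; "eef_pos": TCP position; "tcp_rot": TCP orientation; "wrist_force": force on the tool from outside, world axes, zero at the start; "wrist_torque": the same for the moment, N m; "width": opening from 0.0 (shut) to 1.0 (fully open).
Only numpy, scipy, OpenCV 4.12 (cv2) and the standard library are available. Lean on these libraries where they do the work, as an engineer would, in place of code of your own. Each camera call takes 0.05 s, during which the arm holds its last target. There are 200 camera calls.

## Working session

There is one attempt and no reset: what is moved stays moved. The work goes in short steps, Python scripts to look and compute and a shell command to move; the robot and the scene stay as the last step left them, time stands still between calls to the robot, and variables do not carry over. Pictures are saved under pics/ and viewed, about 8 in all and at most 12, crops included, and the job is handed in when it is done.

```bash
ls; mkdir -p pics; cat > h.py <<'E'
import numpy as np, cv2
from workcell import env
def snap(n,f):
    c=env.get_calibration(n); p,d=env.snapshot(n); cv2.imwrite('pics/'+f+'.png',p[:,:,::-1]); np.savez('pics/'+f,p=p,d=d,K=c['camera_matrix'],R=c['R'],t=c['t']); return p,d,c
def load(f):
    z=np.load('pics/'+f+'.npz'); return z['p'],z['d'],z
def pts(d,K,R,t):
    v,u=np.mgrid[:480,:640]; X=np.stack([(u-K[0,2])/K[0,0]*d,(v-K[1,2])/K[1,1]*d,d],-1)
    return (X-np.array(t).ravel())@np.array(R)
def ray(u,v,z,c):
    K=np.array(c['K']);R=np.array(c['R']);t=np.array(c['t']).ravel()
    o=-R.T@t; r=R.T@np.linalg.solve(K,[u,v,1]); return o+r*(z-o[2])/r[2]
E
python3 - <<'E'
from h import *
print(env.observe())
for n in('scene','top'): 
    p,d,c=snap(n,n+'0'); print(n,np.array(c['R']).round(2).tolist(),np.array(c['t']).round(),(d>0).mean())
E
```

```text
pics
{'time_s': 0.0, 'qpos': array([ 1.32199358e+00,  4.23873057e-01,  1.63068438e+00, -8.55185091e-06,
        1.08860144e+00, -1.90003246e-02]), 'dq': array([ 0.00228982, -0.00221347,  0.00020169,  0.00095657, -0.00055463,
        0.00025583]), 'tau': array([-1.96593239e-03, -5.57358849e+01, -2.81752235e+01, -7.03032606e-05,
        6.97091193e-03,  3.65443356e-06]), 'eef_pos': array([142.20859482, 608.04556907, 230.52778437]), 'tcp_rot': array([-1.57236241e+00,  2.21878226e-05, -2.29798463e-01]), 'wrist_force': array([-0.12152151,  0.54728302, -0.02071669]), 'wrist_torque': array([0.00381157, 0.048629  , 0.06109702]), 'width': 0.9983976636884914}
scene [[0.75, -0.66, 0.0], [-0.34, -0.4, -0.85], [0.56, 0.64, -0.53]] [-333.  302.  854.] 0.9958626302083333
top [[-0.02, -1.0, -0.02], [-0.98, 0.03, -0.2], [0.2, 0.02, -0.98]] [  68.  530. 1083.] 0.9960514322916667
```

View pics/scene0.png

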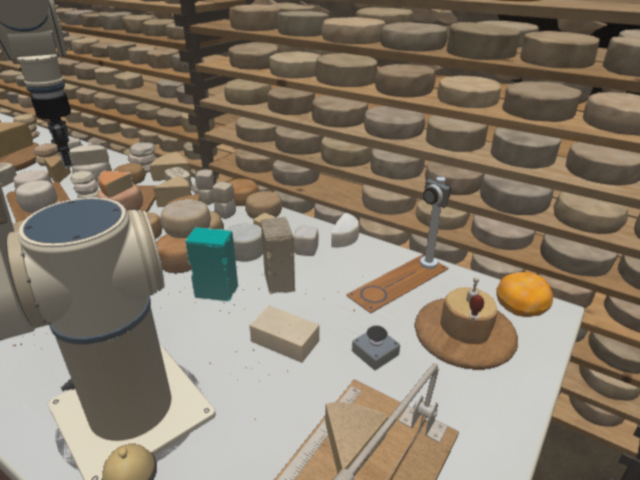

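View pics/top0.png

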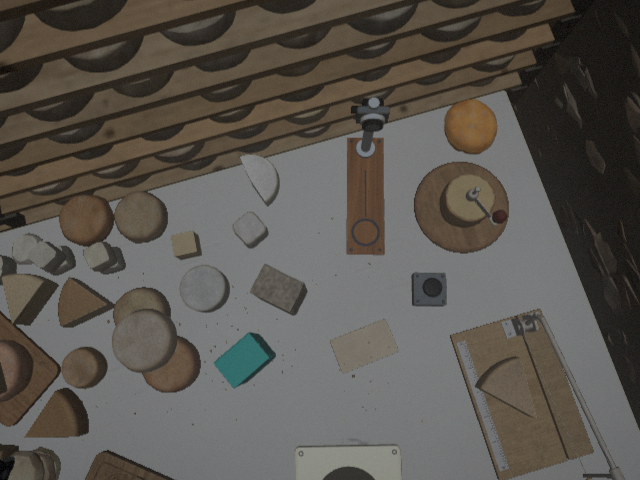

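Candidates for the slab (top view): grey block (277,288), which is tall in the scene view at (278,255); turquoise look-alike (243,360), to be left alone; white drum (204,288) and brick (250,228), which are low and white. I choose the grey one. The plunger is at (431,288), the station ring at (365,232) and the camera at (372,110). The pale cube is at (185,244) and the half disc at (262,177). Next I measure with depth and check the choice in a close crop.

```bash
python3 - <<'E'
from h import *
p,d,c=load('top0'); P=pts(d,c['K'],c['R'],c['t'])
s,ds,cs=load('scene0'); Q=pts(ds,cs['K'],cs['R'],cs['t'])
def rect(P,m):
    q=P[m][:,:2].astype(np.float32); r=cv2.minAreaRect(q); return np.round(r[0]),np.round(r[1]),round(r[2],1),m.sum(),np.median(P[m],0).round()
def box(u,v,h=45):
    m=np.zeros((480,640),bool); m[v-h:v+h,u-h:u+h]=1; return m
for n,u,v,z0,z1,h in [('slab',277,288,145,165,40),('turq',243,360,130,190,40),('cap',431,288,55,70,20),('box',430,288,26,38,25),('drum',204,288,58,75,30),('brick',250,228,52,70,25),('half',262,177,40,60,30),('cream',364,345,20,80,40),('cam',372,115,180,260,35)]:
    m=box(u,v,h)&(P[...,2]>z0)&(P[...,2]<z1)
    print(n,*rect(P,m) if m.any() else 'none')
m=box(278,250,45); m=(np.abs(Q[...,2]-155)<8)&m; print('slab scene',*rect(Q,m))
hsv=cv2.cvtColor(p,cv2.COLOR_RGB2HSV)
print(hsv[180,375],hsv[200,330])
m=box(365,195,75)&(hsv[...,0]<20)&(hsv[...,1]>100)&(P[...,2]<20)&(P[...,2]>0)
m[:,:335]=0;m[:,395:]=0
print('plate',*rect(P,m))
# ring
g=cv2.cvtColor(p,cv2.COLOR_RGB2GRAY); sub=g[212:254,345:386]
for u,v in[(365,232)]: print('ring',ray(u,v,6,c).round())
cv2.imwrite('pics/crop.png',np.hstack([cv2.resize(s[195:315,170:330,::-1],(400,300)),cv2.resize(p[240:330,215:335,::-1],(400,300)),]))
cv2.imwrite('pics/crop.png',np.vstack([cv2.imread('pics/crop.png'),np.hstack([cv2.resize(p[205:265,325:405,::-1],(400,300)),cv2.resize(p[260:320,390:470,::-1],(400,300))])]))
E
```

```text
slab [422. 129.] [87. 62.] 62.4 1489 [421. 128. 159.]
turq [289. 196.] [62. 88.] 39.5 1632 [289. 195. 159.]
cap [ 426. -186.] [38. 40.] 84.4 300 [ 426. -185.   61.]
box [ 426. -186.] [71. 69.] 88.5 772 [ 421. -178.   33.]
drum [436. 294.] [94. 97.] 33.3 1663 [435. 293.  67.]
brick [563. 197.] [60. 59.] 38.9 714 [562. 197.  61.]
half [686. 170.] [123.  62.] 23.5 1103 [686. 172.  50.]
cream [310. -40.] [ 72. 125.] 20.0 2140 [310. -39.  49.]
cam [744. -57.] [72. 55.] 87.1 940 [738. -59. 229.]
slab scene [421. 130.] [91. 63.] 62.8 655 [415. 121. 159.]
[ 11 104  91] [110   6 123]
plate [646. -58.] [ 81. 272.] 88.0 3250 [643. -55.   7.]
ring [559. -55.   6.]
```

View pics/crop.png

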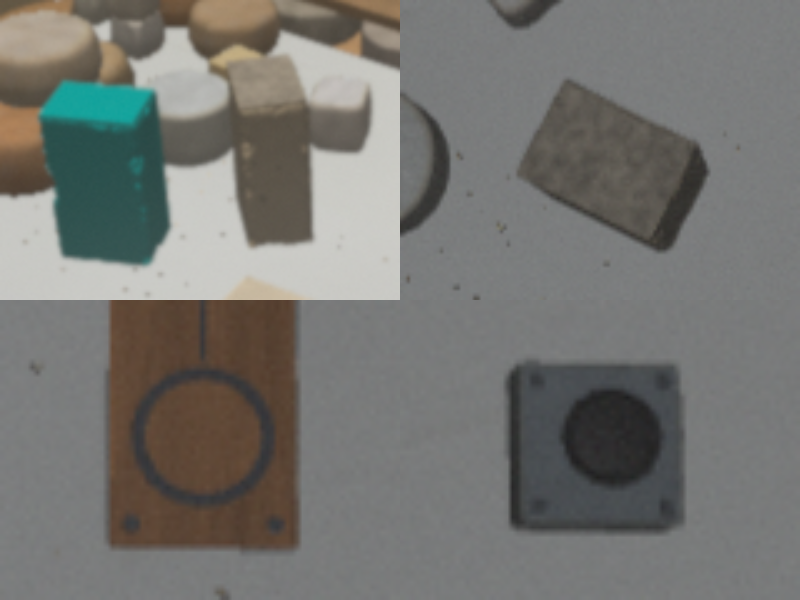

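The crop confirms it: the grey, tall slab is beside the turquoise one. The ring centre is at pixel (365.6,232.4) and the cap at about (432,287). I estimate:
- Slab: (422,129), long axis at 62.4°.
- Station: (559,-55), yaw -2°.
- Plunger: (426,-186).

First I move to a waypoint and turn the tool, with the fingers shut.

```bash
cat > d.py <<'E'
import sys; from h import *
from scipy.spatial.transform import Rotation as Ro
# usage: d.py x y z heading_deg(of tool z): prints turn and shift in tool axes
o=env.observe(); R=Ro.from_euler('xyz',o['tcp_rot'])
a=[float(v) for v in sys.argv[1:]]
h=np.degrees(np.arctan2(R.as_matrix()[1,2],R.as_matrix()[0,2]))
print('t',round(o['time_s'],2),'pos',o['eef_pos'].round(1),'head',h.round(1),'F',o['wrist_force'].round(1),'w',round(o['width'],3),'q',o['qpos'].round(2))
if a:
    G=Ro.from_euler('xyz',[-np.pi/2,0,np.radians(a[3]-90)])
    print('turn',np.degrees((R.inv()*G).as_rotvec()).round(1),'shift',(R.inv().apply(np.array(a[:3])-o['eef_pos'])/1000).round(4))
E
python3 -m inch '[[0,7,0,0.03,-0.01,-0.02,0],[0,14,0,0.06,-0.02,-0.04,0],[0,21,0,0.09,-0.03,-0.06,0],[0,28,0,0.12,-0.03,-0.08,0],[0,35,0,0.15,-0.03,-0.10,0],[0,42,0,0.18,-0.03,-0.12,0],[0,49,0,0.21,-0.03,-0.14,0],[0,56,0,0.24,-0.03,-0.165,0],[0,63,0,0.27,-0.03,-0.19,0],[0,70,0,0.30,-0.03,-0.21,0],[0,77,0,0.33,-0.03,-0.23,0],[0,84,0,0.36,-0.03,-0.25,0],[0,91,0,0.38,-0.03,-0.28,0],[0,98,0,0.39,-0.03,-0.31,0],[0,104.4,0,0.40,-0.03,-0.35,0],[0,104.4,0,0.41,-0.03,-0.39,0],[0,104.4,0,0.41,-0.03,-0.39,0]]'
python3 d.py 426 -186 130 -27.6
```

```text
time_s: 1.52
eef_pos: [451.9, 129.8, 260.8]
tcp_rot: [-1.571, -0.003, -2.057]
wrist_force: [-0.2, -0.2, 0.2]
width: 0.0
t 1.52 pos [451.9 129.8 260.8] head -27.8 F [-0.2 -0.2  0.2] w 0.0 q [ 0.26  0.16  1.93 -0.    1.06  0.74]
turn [ 0.  -0.2  0.2] shift [0.291  0.1316 0.1247]
```

```bash
python3 -m inch '[[0,0,0,0.035,0,0.015,0],[0,0,0,0.07,0,0.03,0],[0,0,0,0.105,0.01,0.045,0],[0,0,0,0.14,0.03,0.06,0],[0,0,0,0.175,0.05,0.075,0],[0,0,0,0.21,0.07,0.09,0],[0,0,0,0.245,0.09,0.105,0],[0,0,0,0.27,0.11,0.115,0],[0,0,0,0.285,0.125,0.122,0],[0,0,0,0.291,0.14,0.125,0],[0,0,0,0.291,0.155,0.125,0],[0,0,0,0.291,0.17,0.125,0],[0,0,0,0.291,0.18,0.125,0],[0,0,0,0.291,0.18,0.125,0],[0,0,0,0.291,0.18,0.125,0]]'
python3 d.py 426 -186 46 -27.6
python3 - <<'E'
from h import *
p,d,c=snap('scene','scene1'); cv2.imwrite('pics/c1.png',cv2.resize(p[270:390,300:460,::-1],(640,480)))
E
```

```text
time_s: 2.77
eef_pos: [428.6, -180.0, 81.0]
tcp_rot: [-1.572, -0.0, -2.051]
wrist_force: [-0.1, -0.9, 0.1]
width: -0.003
t 2.77 pos [ 428.6 -180.    81. ] head -27.5 F [-0.1 -0.9  0.1] w -0.003 q [-0.42  0.45  2.07  0.    0.63  0.06]
turn [0.1 0.1 0. ] shift [0.0065 0.035  0.0005]
```

View pics/c1.png

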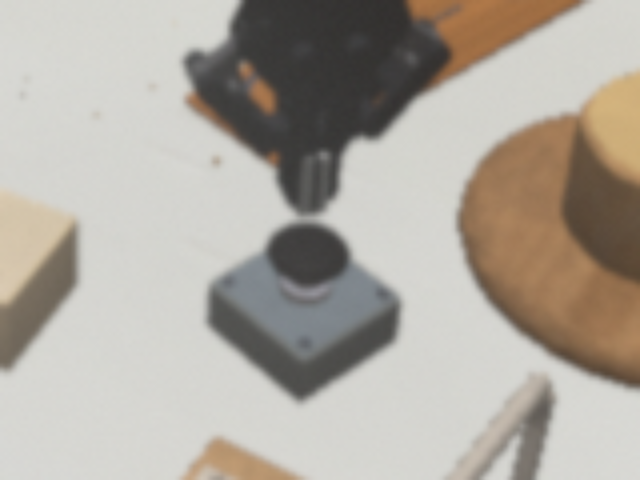

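The shut fingers hang over the black cap (cap at crop 308,255; fingertips at 310,210). Press down.

```bash
python3 -m inch '[[0,0,0,0.006,0.01,0,0],[0,0,0,0.006,0.018,0,0],[0,0,0,0.006,0.023,0,0],[0,0,0,0.006,0.027,0,0],[0,0,0,0.006,0.03,0,0],[0,0,0,0.006,0.033,0,0],[0,0,0,0.006,0.034,0,0],[0,0,0,0.006,0.034,0,0]]'
```

```text
time_s: 3.48
eef_pos: [426.4, -186.1, 47.3]
tcp_rot: [-1.57, -0.0, -2.052]
wrist_force: [-0.8, -3.7, 6.2]
width: -0.0
```

```bash
python3 -m inch '[[0,0,0,0,0.001,0,0],[0,0,0,0,0.002,0,0],[0,0,0,0,0.002,0,0],[0,0,0,0,0.003,0,0],[0,0,0,0,0.003,0,0],[0,0,0,0,0.003,0,0]]'; python3 d.py
```

```text
time_s: 3.98
eef_pos: [426.5, -186.2, 45.5]
tcp_rot: [-1.569, -0.0, -2.052]
wrist_force: [-3.7, -1.5, 20.6]
width: -0.001
t 3.98 pos [ 426.5 -186.2   45.5] head -27.6 F [-3.7 -1.5 20.6] w -0.001 q [-0.44  0.52  2.08 -0.    0.54  0.04]
```

The force of 20 N is well past the spring's 8 N, so the plunger is at its hard stop. I hold briefly, retract and open.

```bash
python3 -m inch '[[0,0,0,0,0,0,0],[0,0,0,0,0,0,0],[0,0,0,0,-0.01,0,0],[0,0,0,0,-0.03,0,0],[0,0,0,0,-0.06,0,100],[0,0,0,0,-0.095,0,100],[0,0,0,0,-0.13,0,100],[0,0,0,-0.02,-0.165,-0.01,100],[0,0,0,-0.05,-0.195,-0.025,100],[0,0,0,-0.085,-0.215,-0.045,100],[0,0,0,-0.12,-0.225,-0.065,100],[0,0,0,-0.155,-0.225,-0.085,100],[0,0,0,-0.19,-0.225,-0.1,100],[0,0,0,-0.225,-0.225,-0.118,100],[0,0,0,-0.25,-0.225,-0.132,100],[0,0,0,-0.27,-0.225,-0.14,100],[0,0,0,-0.277,-0.225,-0.143,100],[0,0,0,-0.277,-0.225,-0.143,100],[0,0,0,-0.277,-0.225,-0.143,100]]'
python3 - <<'E'
from h import *
p,d,c=snap('wrist','w0'); P=pts(d,c['camera_matrix'],c['R'],c['t'])
m=(np.abs(P[...,2]-155)<10)&(np.hypot(P[...,0]-422,P[...,1]-129)<70)
r=cv2.minAreaRect(P[m][:,:2].astype(np.float32)); print(r,m.sum())
E
python3 d.py 422 129 132 -27.6
```

```text
time_s: 5.57
eef_pos: [427.1, 125.7, 268.9]
tcp_rot: [-1.571, -0.001, -2.051]
wrist_force: [1.1, -0.1, -0.9]
width: 1.001
((423.8699951171875, 129.72021484375), (87.80908966064453, 62.71944808959961), 62.58028793334961) 11115
t 5.62 pos [427.2 125.2 269. ] head -27.6 F [-0.4 -0.5  0.8] w 0.996 q [ 0.26  0.1   1.97 -0.    1.07  0.74]
turn [0.  0.  0.1] shift [-0.0011  0.137  -0.0062]
```

View pics/w0.png

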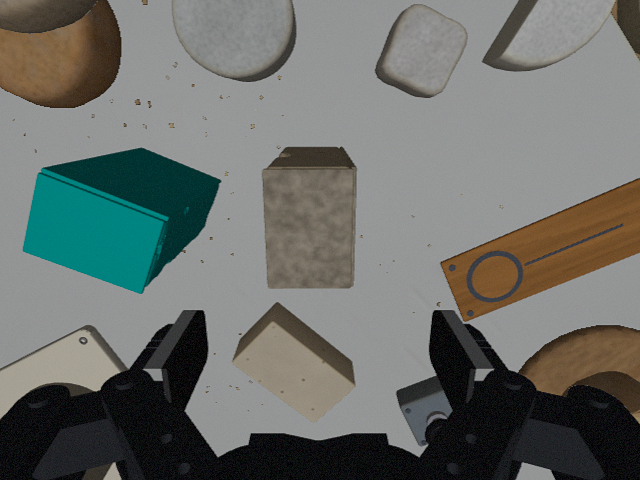

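The wrist view shows the slab top, square to the jaws, at about (310,227), with the turquoise block clear to the left. The refined centre is (423.9,129.7) at 62.6°. Descend and grip.

```bash
python3 -m inch '[[0,0,0,-0.002,0.02,-0.005,100],[0,0,0,-0.002,0.05,-0.005,100],[0,0,0,-0.002,0.08,-0.005,100],[0,0,0,-0.002,0.105,-0.005,100],[0,0,0,-0.002,0.125,-0.005,100],[0,0,0,-0.002,0.142,-0.005,100],[0,0,0,-0.002,0.152,-0.005,100],[0,0,0,-0.002,0.157,-0.005,100],[0,0,0,-0.002,0.157,-0.005,100],[0,0,0,-0.002,0.157,-0.005,60],[0,0,0,-0.002,0.157,-0.005,40],[0,0,0,-0.002,0.157,-0.005,40],[0,0,0,-0.002,0.157,-0.005,40],[0,0,0,-0.002,0.157,-0.005,40],[0,0,0,-0.002,0.157,-0.005,40],[0,0,0,-0.002,0.157,-0.005,40]]' 80; python3 d.py 421 129 260 -27.6
```

```text
time_s: 6.95
eef_pos: [424.2, 130.4, 113.5]
tcp_rot: [-1.57, 0.001, -2.052]
wrist_force: [-2.7, 0.3, 4.4]
width: 0.668
t 6.95 pos [424.2 130.4 113.5] head -27.6 F [-2.7  0.3  4.4] w 0.668 q [0.27 0.36 2.1  0.   0.68 0.75]
turn [-0.   0.  -0.1] shift [ 0.0026 -0.1465 -0.0021]
```

Gripped at about 57 mm. Lift gently.

```bash
python3 -m inch '[[0,0,0,0,-0.003,0,30],[0,0,0,0,-0.01,0,30],[0,0,0,0,-0.02,0,30],[0,0,0,0,-0.032,0,30],[0,0,0,0,-0.045,0,30],[0,0,0,0,-0.058,0,30],[0,0,0,0,-0.07,0,30],[0,0,0,0,-0.083,0,30],[0,0,0,0,-0.096,0,30],[0,0,0,0,-0.108,0,30],[0,0,0,0,-0.118,0,30],[0,0,0,0,-0.126,0,30],[0,0,0,0,-0.131,0,30],[0,0,0,0,-0.133,0,30],[0,0,0,0,-0.133,0,30]]'; python3 d.py 559 -55 246 -92; python3 - <<'E'
from h import *
p,d,c=snap('scene','scene2'); cv2.imwrite('pics/c2.png',p[100:340,150:470,::-1].repeat(2,0).repeat(2,1))
E
```

```text
time_s: 8.2
eef_pos: [424.0, 130.1, 245.6]
tcp_rot: [-1.571, 0.0, -2.052]
wrist_force: [-0.5, 0.3, -5.6]
width: 0.669
t 8.2 pos [424.  130.1 245.6] head -27.6 F [-0.5  0.3 -5.6] w 0.669 q [ 0.27  0.13  2.   -0.    1.01  0.75]
turn [-0.  64.4 -0. ] shift [ 0.1016 -0.0004  0.2053]
```

View pics/c2.png

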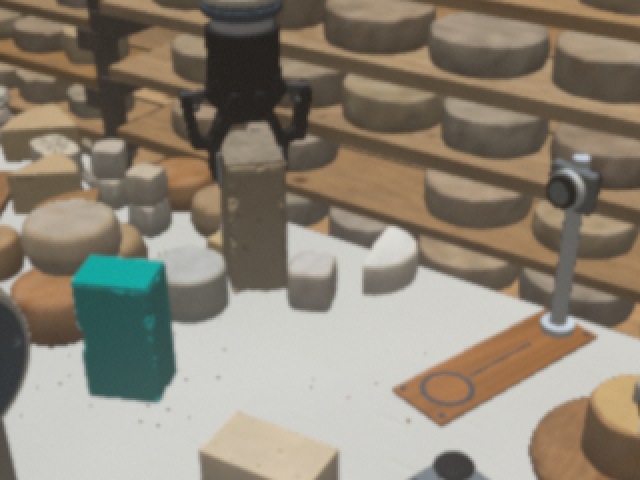

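The slab hangs upright in the fingers (crop 253,205) and the drum and brick are undisturbed. Carry it to the focus while turning.

```bash
python3 -m inch '[[0,1,0,0.002,0,0.004,30],[0,3,0,0.005,0,0.01,30],[0,7,0,0.010,0,0.02,30],[0,11,0,0.017,0,0.034,30],[0,15,0,0.023,0,0.047,30],[0,19,0,0.03,0,0.06,30],[0,23,0,0.036,0,0.073,30],[0,27,0,0.043,0,0.086,30],[0,31,0,0.05,0,0.1,30],[0,35,0,0.056,0,0.113,30],[0,39,0,0.062,0,0.126,30],[0,43,0,0.068,0,0.138,30],[0,47,0,0.075,0,0.151,30],[0,51,0,0.082,0,0.165,30],[0,55,0,0.088,0,0.178,30],[0,59,0,0.094,0,0.19,30],[0,62,0,0.098,0,0.198,30],[0,64,0,0.101,0,0.204,30],[0,64.4,0,0.1016,0,0.2053,30],[0,64.4,0,0.1016,0,0.2053,30]]'
python3 -m inch '[[0,0,0,0,0,0,30],[0,0,0,0,0,0,30],[0,0,0,0,0,0,30]]'; python3 d.py 559 -55 246 -92
python3 - <<'E'
from h import *
p,d,c=snap('top','top3'); P=pts(d,c['camera_matrix'],c['R'],c['t'])
s,ds,cs=snap('scene','scene3'); Q=pts(ds,cs['camera_matrix'],cs['R'],cs['t'])
near=lambda A:(np.hypot(A[...,0]-559,A[...,1]+55)<65)
for A in(P,Q):
    m=near(A)&(A[...,2]>100)&(A[...,2]<283)
    print(m.sum(),A[m].min(0).round(),A[m].max(0).round(),np.percentile(A[m][:,2],[1,99]).round())
    m=near(A)&(np.abs(A[...,2]-288)<10)
    if m.sum()>20: print(cv2.minAreaRect(A[m][:,:2].astype(np.float32)),m.sum())
# side faces in scene view: local plane normal of slab's lower half
m=near(Q)&(Q[...,2]>145)&(Q[...,2]<240); m=cv2.erode(m.astype(np.uint8),np.ones((3,3)))>0
X=Q[m]; z=X[:,2]
for lo in(145,170,195,220):
    k=(z>=lo)&(z<lo+25); print(lo,X[k,:2].min(0).round(),X[k,:2].max(0).round())
cv2.imwrite('pics/c3.png',np.hstack([cv2.resize(s[150:330,300:500,::-1],(400,360)),cv2.resize(p[90:270,280:480,::-1],(400,360))]))
E
```

```text
time_s: 9.92
eef_pos: [558.9, -55.7, 244.6]
tcp_rot: [-1.571, -0.001, 3.106]
wrist_force: [0.5, 0.4, -5.8]
width: 0.67
time_s: 10.17
eef_pos: [558.7, -54.7, 245.2]
tcp_rot: [-1.571, -0.0, 3.108]
wrist_force: [0.4, -0.7, -5.8]
width: 0.669
t 10.17 pos [558.7 -54.7 245.2] head -91.9 F [ 0.4 -0.7 -5.8] w 0.669 q [-0.12  0.31  1.76  0.    1.07  1.49]
turn [0.  0.1 0. ] shift [-0.0003 -0.0008  0.0003]Traceback (most recent call last):
  File "<stdin>", line 7, in <module>
    return umr_minimum(a, axis, None, out, keepdims, initial, where)
ValueError: zero-size array to reduction operation minimum which has no identity
```

```bash
python3 - <<'E'
from h import *
p,d,c=load('top3'); P=pts(d,c['K'],c['R'],c['t'])
s,ds,cs=load('scene3'); Q=pts(ds,cs['K'],cs['R'],cs['t'])
m=(np.hypot(Q[...,0]-559,Q[...,1]+55)<65)&(Q[...,2]>100)&(Q[...,2]<300)
print(m.sum())
for lo in range(120,300,20):
    X=Q[m&(Q[...,2]>=lo)&(Q[...,2]<lo+20)]
    if len(X)>5: print(lo,len(X),np.percentile(X,[1,99],axis=0).round().tolist())
m2=m&(np.abs(Q[...,2]-289)<9); 
if m2.sum()>20: print(cv2.minAreaRect(Q[m2][:,:2].astype(np.float32)))
for n,u,v,z0,z1 in [('drum',204,288,58,75),('brick',250,228,52,70),('half',262,177,40,60)]:
    k=np.zeros((480,640),bool);k[v-30:v+30,u-30:u+30]=1;k&=(P[...,2]>z0)&(P[...,2]<z1)
    print(n,cv2.minAreaRect(P[k][:,:2].astype(np.float32))[0] if k.sum()>20 else 'hidden')
cv2.imwrite('pics/c3.png',np.hstack([cv2.resize(s[150:330,300:500,::-1],(400,360)),cv2.resize(p[60:420,140:540,::-1],(400,360))]))
E
```

```text
3523
120 80 [[510.0, -84.0, 133.0], [593.0, -33.0, 140.0]]
140 358 [[510.0, -85.0, 140.0], [596.0, -25.0, 160.0]]
160 377 [[510.0, -85.0, 160.0], [597.0, -24.0, 180.0]]
180 397 [[510.0, -86.0, 180.0], [596.0, -24.0, 200.0]]
200 392 [[510.0, -86.0, 200.0], [596.0, -26.0, 220.0]]
220 412 [[510.0, -86.0, 220.0], [596.0, -25.0, 240.0]]
240 393 [[510.0, -92.0, 240.0], [597.0, -31.0, 260.0]]
260 426 [[510.0, -96.0, 260.0], [596.0, -28.0, 280.0]]
280 688 [[511.0, -111.0, 280.0], [584.0, -3.0, 299.0]]
((546.9136962890625, -52.44860076904297), (97.24480438232422, 87.18121337890625), 53.82984161376953)
drum (435.9709167480469, 293.8770446777344)
brick (575.5851440429688, 181.96170043945312)
half (689.1639404296875, 171.04275512695312)
```

View pics/c3.png

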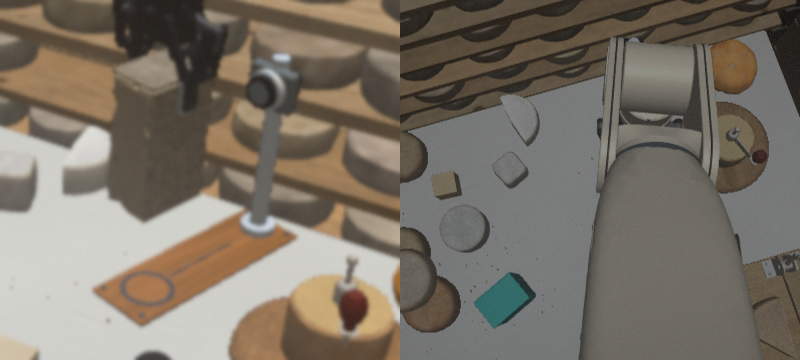

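The slab hangs upright over the ring with its narrow side towards the camera. It is centred at about (553.5,-55) and its middle is at 210 mm, against a focus of (559,-55,210). The apparent shift of the brick is a mask artefact: my larger window included the half disc, and its pixel (250,229) is unchanged. I'll nudge 4 mm towards the lens, settle and recheck.

```bash
python3 -m inch '[[0,0,0,-0.002,0,0,30],[0,0,0,-0.004,0,0,30],[0,0,0,-0.004,0,0,30],[0,0,0,-0.004,0,0,30],[0,0,0,-0.004,0,0,30],[0,0,0,-0.004,0,0,30],[0,0,0,-0.004,0,0,30],[0,0,0,-0.004,0,0,30],[0,0,0,-0.004,0,0,30],[0,0,0,-0.004,0,0,30]]'; python3 - <<'E'
from h import *
s,ds,cs=snap('scene','scene4'); Q=pts(ds,cs['camera_matrix'],cs['R'],cs['t'])
m=(np.hypot(Q[...,0]-559,Q[...,1]+55)<65)&(Q[...,2]>120)&(Q[...,2]<240)
print(np.percentile(Q[m],[1,99],axis=0).round())
p,d,c=snap('top','top4'); P=pts(d,c['camera_matrix'],c['R'],c['t'])
k=np.zeros((480,640),bool);k[203:253,225:275]=1;k&=(P[...,2]>52)&(P[...,2]<70)
print('brick',cv2.minAreaRect(P[k][:,:2].astype(np.float32))[0]); print(env.observe()['dq'].round(3))
env.sign_off()
E
```

```text
time_s: 11.1
eef_pos: [563.0, -55.1, 245.3]
tcp_rot: [-1.571, 0.0, 3.107]
wrist_force: [-1.1, -0.1, -7.1]
width: 0.67
[[514. -86. 135.]
 [601. -25. 239.]]
brick (563.76708984375, 198.04678344726562)
[ 0.002 -0.001 -0.    -0.001 -0.001  0.001]
the job is handed in; nothing more can be done
```

I pressed the plunger, then lifted the grey slab to the focus point, and handed the job in at about 11.2 s with the arm still holding it there. The sign-off gives no verdict, so these are my own checks.

- **Plunger:** pressed to its hard stop. The push read about 20 N against the spring's 8 N, with the fingertips at 45.5 mm; fully down is 46 mm.
- **Slab position:** centre measured at about (557, -55) mm, against my ring estimate of (559, -55). Its middle was at about 210 mm in the check just before a final 4 mm horizontal nudge.
- **Slab attitude:** upright, with a narrow side to the lens. The tool heading was -91.9° against a target of -92°.
- **Grip:** gripped at about 57 mm, with the joints still.
- **Other cheeses:** the drum, brick and half disc measured within about 4 mm of where they started. I only checked the pale cube by eye, and it looked unmoved.
- **Disagreement:** one brick reading looked about 20 mm off. My measuring window had caught part of the half disc, and a tighter window read about 1 mm.

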